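Drive the tight dowel pin out with a drift

ROBOT

A 6-joint arm with a two-finger parallel gripper is mounted at the origin on a cart in front of the work surface, level with it; the furniture and walls round the work are solid. World frame = base frame: x ahead of the robot, y to its left, z up, the work surface at z = 0. Lengths are in m, angles in degrees, forces in N, time in s.
With the tool pointing down it reaches from about 0.3 to 0.75 m from the base axis. Payload 8.5 kg.
Tool frame: the origin (TCP) lies at the very end of the fingers, on their centre line; the grasp point (between the pads) lies 19 mm behind it; z points along the fingers, y is the line along which they close (so a half turn about z gives the same grasp; the last joint's range is limited). The gripper opens to 85 mm and grips with 20 to 120 N. Pads are 22 mm wide; open, the fingers measure 114 mm over their backs; the gripper's body (76 mm by 85 mm) begins 54 mm behind the grasp point. The pads swing forward as they close: fully open they stand 13 mm farther back than shut.
Start: joints at [51.434, 21.807, 74.336, -0, 83.858, -12.336], TCP at [0.243, 0.493, 0.231] pointing down, gripper open.
Joint ranges: [-178.18, 178.18], [-50.72, 133.34], [12.68, 142.11], [-81.47, 261.47], [9.98, 163.14], [-165.26, 165.26]. Speed limits (degrees/s): [136.94, 136.94, 180, 180, 180, 180].

INTERFACE

Orientations are given as a 3x3 rotation matrix whose columns are the frame's x, y, z axes.
In Python, from rig import env, imaging gives the robot as it stands. The module is installed in compiled form; this text tells all that it offers.
- The arm moves only by the tool arm_command, never from a script. Its arguments are lists of equal length, an entry for each row: "turn": the turn, a rotation vector about the tool's x, y, z in units of 5 degrees (1.0 is 5 degrees), a list of three; "xyz": the shift along the tool's x, y, z in units of 50 mm (1.0 is 50 mm), a list of three; "claw": the finger opening in mm, from 0 to 85.4. A call has 1 to 12 rows; each row shifts and turns the commanded pose from where the row before left it, along the tool's axes as they then stand; what a row does not reach is not made up. A row lasts 1/10 s, in which the tool goes at most 50 mm and 8.59 degrees, less where a joint would pass 70% of its speed; a pose out of reach is approached as far as the arm can. A call is refused whole if a number of a shift passes 1 or a number of a turn 1, either way. A call with a gripper value outside its range is refused whole. The fingers move at their own pace and stop on an object; "squeeze" is the grip in N (left out, the last holds). Time passes only in rows, so rows that do not move let the fingers close. It gives the time, the measured TCP pose, the force, the opening and the grip force at its end, in the units of the state.
- env.observe(): the state, without advancing time (a new reading comes with each control period).
- imaging.get_image(name): name is "scene" or "side" or "wrist"; returns (picture, depth): 384x512x3 uint8, blue, green, red; 384x512 float32, m along the optical axis (not along the pixel's ray), 0 where there is no reading.
- imaging.camera_info(name): a dict with "camera_matrix" (3x3 intrinsics, pixels), "rvec" (rotation vector, rad) and "tvec" (3), from world to camera coordinates, as OpenCV has them. Camera axes: x right, y down, z forward; pixel columns grow to the right and rows downward; lengths in m; the calibration is good to about 2 mm. A picture is of the moment at which its call begins: read the wrist's pose just before it. camera_info takes no time and is no camera call; for the wrist camera it gives the pose at the moment of the call.
- env.close_job(): hands the job in; it is judged then, once.
The state is a dict: "time_s": time; "q": joint angles; "qvel": joint speeds; "joint_efforts": joint torques, N m; "position": TCP position; "tool_rot": TCP orientation; "ft_force": force on the tool from outside, world axes, zero at the start; "wrist_torque": the same for the moment, N m; "grip_width": finger opening in m; "gripper_force": force on a finger pad.
Only numpy, scipy, OpenCV 4.12 (cv2) and the standard library are available. Lean on these libraries where they do the work, as an engineer would, in place of code of your own. Each camera call takes 0.05 s, during which the arm holds its last target. There are 200 camera calls.

TASK

A tight steel dowel pin is stuck in the bore of the bar clamped in the bench stand. Take the steel drift from its wooden holder, find the bore along the bar, and drive the pin slowly down out of the bore until it sits on the rubber pad at the bottom of the catch tube, never pressing the drift on the bar or the pin with more than 40 newtons. Then put the drift back upright in its holder, all the way down, and leave the other things where they are.

Things in the scene. Friction and masses are not known exactly. Their poses are not given: they have to be found in the camera images.
- stand: Fixed bench stand, 100 x 150 mm (x, y), origin at the centre of its underside, z up. Two grey cheeks (outer faces at x = -38 and +38 mm, 88 mm high) hold between them a flat steel bar 46 x 100 x 26 mm (x, y, z); its top is 96 mm, its underside 70 mm above the table. The bar cannot shift. Through its middle goes one vertical bore, 13.5 mm in diameter, that holds the pin.
- search_mid (a point): Point of the stand at x = 0, y = 0, level with the bar's flat top (96 mm above the table); axes as the stand's. The bore's axis passes the line x = 0 here, anywhere from y = -20 to +20 mm: the bar is clamped differently each time and the bore's place is not reported. It is seen as a dark hole, or felt: the drift stops on the bar's top, but enters the bore.
- pin (a joint): How far the dark steel pin (12 mm diameter, 20 mm long) is driven down (m): starts at 0 to 0.003; its top is 88 mm minus this above the table. Above 0.018 it is clear of the bore, in a clear catch tube (17 mm inside) that grips it too, so it never falls on its own; at 0.034 it stops dead on the pad. It resists with 9 N, plus 0.6 N per 10 mm/s of speed.
- holder: Fixed wooden block 66 x 66 x 60 mm, origin at the centre of its underside, z up, with one vertical hole of 13.5 mm diameter in the middle of its top, 50 mm deep (floor 10 mm above the table).
- drift: Loose steel drift, 133 mm long, about 150 g, tip down in the holder's hole. Origin at its tip, z towards the head. Round shank 10 mm in diameter up to 80 mm (first 2 mm tapered to 8 mm), collar of 17 mm at 83 mm, square head 18 x 18 mm from 85 to 130 mm with flats along its x and y, to be gripped across two flats, 15 mm button on top.
- screw_tin: Bystander: round screw tin with green body and pale lid, 71 mm diameter, 50 mm high, origin at the centre of its underside. Leave alone.
- tape_measure: Bystander: yellow tape measure 61 x 89 x 66 mm, origin at the centre of its underside. Leave alone.
- offcut: Bystander: hardwood offcut 56 x 95 x 30 mm, origin at the centre of its underside. Leave alone.

How it is judged:
By the outcome, as a careful person would: the job done as asked, in the order asked, and still so for the second after the job is handed in, with the robot touching nothing.
It also fails if it takes over 72 s, if anything falls off the work surface, if the arm or the gripper's body presses on something with over 40 N, if the wrist force passes 120 N, or if a joint passes its speed limit or range.

## Working session

There is one attempt and no reset: what is moved stays moved. The work goes in short steps, Python scripts to look and compute and a tool call to move; the robot and the scene stay as the last step left them, time stands still between calls to the robot, and variables do not carry over. Pictures are saved under pics/ and viewed, at most 10 in all, crops included, and the job is handed in when it is done.

Besides the shell and the picture viewer there is one more tool, called after "Emit:" in YAML: its name, and indented under it one key for each argument. arm_command: Moves the arm, as the interface text tells. Its arguments: {"type":"object","properties":{"turn":{"type":"array"},"xyz":{"type":"array"},"claw":{"type":"array"},"squeeze":{"type":"number"}},"required":["turn","xyz","claw"]}

```bash
mkdir -p pics
cat > h.py <<'E'
from rig import env, imaging
import numpy as np, cv2
def cam(n):
    i=imaging.camera_info(n);K=np.array(i["camera_matrix"],float);R=cv2.Rodrigues(np.array(i["rvec"],float))[0];t=np.array(i["tvec"],float).ravel()
    return K,R,t
def ray(c,u,v,z):
    K,R,t=c;d=R.T@np.linalg.solve(K,[u,v,1.]);o=-R.T@t
    return o+d*(z-o[2])/d[2]
def cloud(c,D):
    K,R,t=c;v,u=np.indices(D.shape);p=np.stack([(u-K[0,2])/K[0,0]*D,(v-K[1,2])/K[1,1]*D,D],-1)
    return (p-t)@R
E
python3 - <<'E'
from h import *
for n in("scene","side"):
    p,D=imaging.get_image(n);cv2.imwrite(f"pics/{n}0.png",p);np.save(n+"0.npy",D)
    K,R,t=cam(n);print(n,-R.T@t,K[0,0])
s=env.observe();print(s["time_s"],s["position"],np.round(s["tool_rot"],3),s["ft_force"],s["grip_width"])
E
```

```text
scene [-0.10446181 -0.64363451  0.55612053] 453.7412432538841
side [-0.20620125 -1.05368741  0.67061482] 480.53554036446025
0.1 [0.24290437 0.49317381 0.23077545] [[-0.897  0.442 -0.001]
 [ 0.442  0.897 -0.001]
 [ 0.    -0.001 -1.   ]] [0.01501511 0.14195439 0.74536937] 0.08539198808596925
```

View pics/scene0.png

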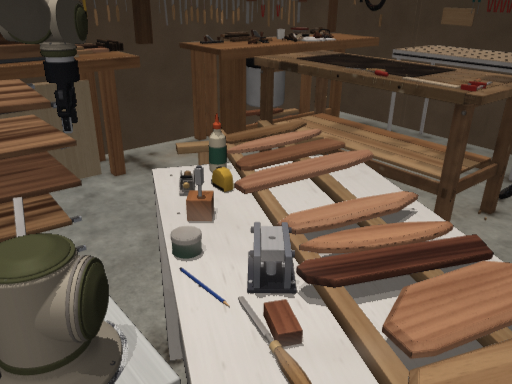

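View pics/side0.png

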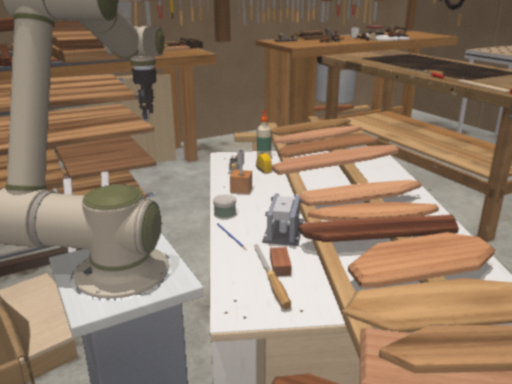

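The scene view shows the holder at about (200,205) with the drift head at (199,180). The stand is at (272,258), the tin at (186,242), the tape at (222,179) and the offcut at (283,322). I'll measure from depth next.

Run:
```python
from h import *
c=cam("scene");D=np.load("scene0.npy");P=cloud(c,D);p=cv2.imread("pics/scene0.png")
def reg(n,u0,u1,v0,v1,z0,z1):
    q=P[v0:v1,u0:u1].reshape(-1,3);q=q[(D[v0:v1,u0:u1].ravel()>0)&(q[:,2]>z0)&(q[:,2]<z1)]
    r=cv2.minAreaRect((q[:,:2]*1000).astype(np.float32));print(n,len(q),q.mean(0).round(4),q.min(0).round(3),q.max(0).round(3),r)
reg("table",170,240,260,330,-.1,.1)
reg("holder top",184,218,185,225,.05,.066)
reg("drift head",190,208,162,198,.1,.15)
reg("bar top",245,300,215,275,.091,.102)
reg("cheeks",245,300,215,275,.083,.091)
reg("base",240,300,215,300,.006,.03)
reg("tape",205,240,160,195,.03,.09)
reg("tin",168,205,222,262,.04,.056)
print([ray(c,u,v,0.06).round(4) for u,v in((200,196),)])
a=cv2.resize(p[150:300,160:310],(600,600),interpolation=cv2.INTER_CUBIC);cv2.imwrite("pics/crop1.png",a)
```

```text
table 4560 [ 3.058e-01  3.000e-04 -9.000e-04] [ 0.208 -0.128 -0.023] [0.434 0.155 0.009] ((299.698974609375, 12.936782836914062), (238.0747833251953, 156.88768005371094), 52.4431037902832)
holder top 328 [0.4824 0.2941 0.0577] [0.442 0.255 0.05 ] [0.533 0.349 0.064] ((488.0538024902344, 301.01397705078125), (76.65350341796875, 66.33708190917969), 50.68528366088867)
drift head 147 [0.4854 0.296  0.1226] [0.475 0.285 0.1  ] [0.501 0.307 0.143] ((487.63946533203125, 299.4615783691406), (23.672664642333984, 19.990999221801758), 26.15483856201172)
bar top 565 [ 0.4428 -0.0406  0.0947] [ 0.397 -0.091  0.091] [0.493 0.014 0.097] ((446.0897521972656, -37.68588638305664), (103.16838073730469, 45.793460845947266), 49.91635513305664)
cheeks 590 [ 0.4441 -0.0389  0.0866] [ 0.38  -0.106  0.083] [0.529 0.051 0.091] ((453.69281005859375, -27.762588500976562), (147.1266632080078, 88.32270812988281), 49.96407699584961)
base 1211 [ 0.4424 -0.0425  0.012 ] [ 0.337 -0.145  0.006] [0.619 0.172 0.03 ] ((500.8001403808594, 16.053009033203125), (389.514892578125, 116.57841491699219), 45.845977783203125)
tape 425 [0.6455 0.4106 0.047 ] [0.502 0.286 0.03 ] [0.776 0.571 0.066] ((642.0633544921875, 406.08526611328125), (349.3933410644531, 100.01460266113281), 54.008689880371094)
tin 444 [0.3571 0.159  0.0469] [0.324 0.127 0.04 ] [0.392 0.199 0.051] ((358.516357421875, 162.77723693847656), (71.59445190429688, 68.42863464355469), 87.78893280029297)
[array([0.4836, 0.2926, 0.06  ])]
```

View pics/crop1.png

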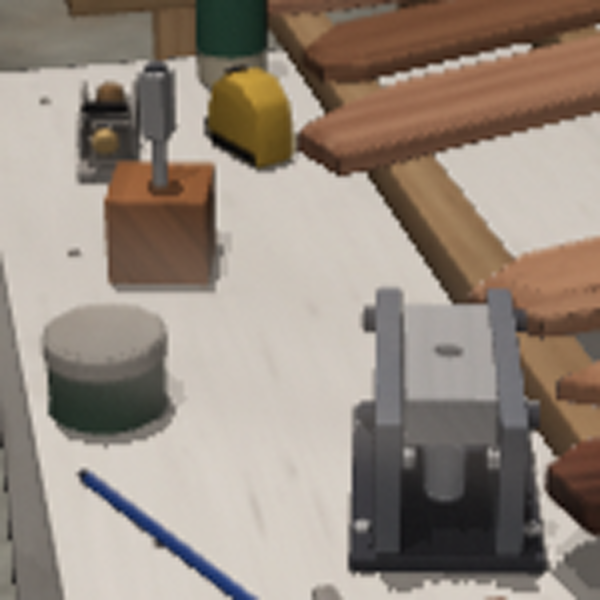

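Emit:
arm_command:
  turn:
    - [0,0,0]
    - [0,0,0]
    - [0,0,0]
    - [0,0,0]
    - [0,0,0]
    - [0,0,0]
    - [0,0,0]
    - [0,0,0]
    - [0,0,0]
    - [0,0,0]
    - [0,0,0]
    - [0,0,0]
  xyz:
    - [-0.3,-0.066,0]
    - [-0.6,-0.132,0]
    - [-0.6,-0.132,0]
    - [-0.6,-0.132,0]
    - [-0.6,-0.132,0]
    - [-0.6,-0.132,0]
    - [-0.6,-0.132,0]
    - [-0.6,-0.132,0]
    - [-0.6,-0.132,0]
    - [-0.6,-0.132,0]
    - [-0.4,-0.07,0]
    - [0,0,0]
  claw: [85,85,85,85,85,85,85,85,85,85,85,85]

```text
time_s: 1.3
position: [0.4895, 0.2967, 0.2308]
tool_rot: [[-0.895, 0.445, -0.0], [0.445, 0.895, -0.001], [-0.0, -0.001, -1.0]]
ft_force: [-1.0, 0.9, 0.2]
grip_width: 0.0853
gripper_force: 0.0
```

Run:
```python
from h import *
s=env.observe();c=cam("wrist");p,D=imaging.get_image("wrist");cv2.imwrite("pics/w1.png",p);np.save("w1.npy",D)
print(s["position"],s["ft_force"]);K,R,t=c;o=-R.T@t;print("cam in tool",np.array(s["tool_rot"]).T@(o-s["position"]),"cam axes in tool\n",(np.array(s["tool_rot"]).T@R.T).round(3))
print(K.round(1))
c=cam("scene");b=ray(c,160+449/4,150+350/4,.096);print("bore",b)
```

```text
[0.48947101 0.29666791 0.23075885] [-1.01244551  0.92189635  0.19710535]
cam in tool [ 0.0760548  -0.00124166 -0.14258755] cam axes in tool
 [[-0.    -0.954 -0.299]
 [ 1.    -0.    -0.   ]
 [ 0.    -0.299  0.954]]
[[285.6   0.  258.6]
 [  0.  285.6 193. ]
 [  0.    0.    1. ]]
bore [ 0.44403909 -0.04047154  0.096     ]
```

View pics/w1.png

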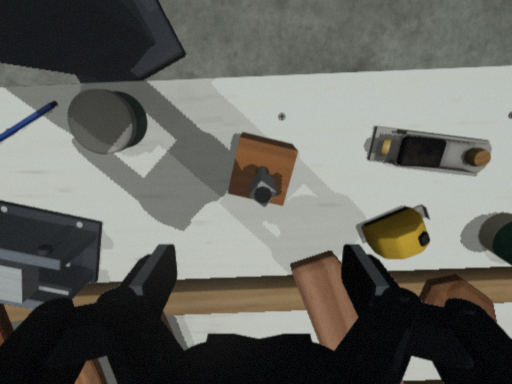

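The wrist view shows the drift head and button at about (262,194) and the holder top around (264,168). The stand's corner is at lower left. I'll zoom in for the head's yaw.

Run:
```python
from h import *
c=cam("wrist");p=cv2.imread("pics/w1.png");D=np.load("w1.npy");P=cloud(c,D)
a=cv2.resize(p[120:220,215:315],(600,600),interpolation=cv2.INTER_CUBIC);a=cv2.convertScaleAbs(a,alpha=1.8);cv2.imwrite("pics/w1c.png",a)
def reg(n,z0,z1,e):
    m=(P[...,2]>z0)&(P[...,2]<z1)&(D>0);m[:120]=0;m[220:]=0;m[:,:215]=0;m[:,315:]=0
    v,u=np.nonzero(m);q=P[m];r=cv2.minAreaRect((q[:,:2]*1000).astype(np.float32));print(n,len(q),np.median(q,0).round(4),u.mean(),v.mean(),r)
reg("button",.1405,.15,0);reg("headtop",.135,.15,0);reg("head",.1,.15,0);reg("holder",.055,.065,0)
hsv=cv2.cvtColor(p,cv2.COLOR_BGR2HSV)
m=cv2.inRange(hsv,(3,110,60),(18,255,255));m[:120]=0;m[220:]=0;m[:,:215]=0;m[:,315:]=0
v,u=np.nonzero(m);q=np.array([ray(c,x,y,.06)[:2]*1000 for x,y in zip(u,v)],np.float32);print("holder col",cv2.minAreaRect(q))
```

```text
button 252 [0.4864 0.3006 0.143 ] 262.218253968254 193.8968253968254 ((486.4764404296875, 300.6214904785156), (16.37051773071289, 16.46010971069336), 29.304182052612305)
headtop 437 [0.4856 0.3011 0.1414] 262.3363844393593 192.6086956521739 ((486.8096618652344, 300.3822937011719), (18.0130672454834, 18.146041870117188), 25.697002410888672)
head 672 [0.4835 0.3022 0.1397] 262.20535714285717 188.11011904761904 ((486.7464599609375, 300.40863037109375), (18.061330795288086, 18.251365661621094), 26.05290412902832)
holder 2716 [0.4806 0.3051 0.06  ] 261.38107511045655 166.8777614138439 ((486.9869079589844, 300.3209228515625), (66.05201721191406, 66.38764953613281), 50.277381896972656)
holder col ((486.1340026855469, 301.0575866699219), (65.13208770751953, 66.56673431396484), 50.275146484375)
```

View pics/w1c.png

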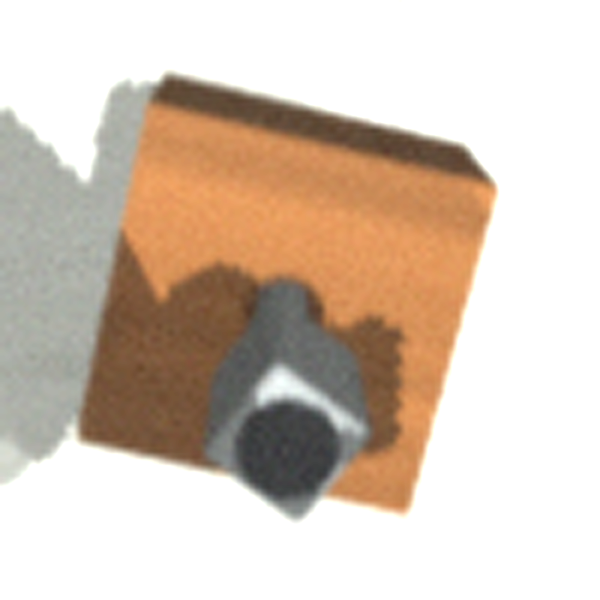

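Emit:
arm_command:
  turn:
    - [0,0,0.9]
    - [0,0,0.95]
    - [0,0,0.95]
    - [0,0,0.95]
    - [0,0,0.95]
    - [0,0,0.95]
    - [0,0,0.95]
    - [0,0,0.9]
    - [0,0,0]
    - [0,0,0]
  xyz:
    - [0,0,0.05]
    - [0,0,0.1]
    - [0,0,0.1]
    - [0,0,0.1]
    - [0,0,0.1]
    - [0,0,0.1]
    - [0,0,0.1]
    - [0,0,0.1]
    - [0.09,-0.02,0]
    - [0,0,0]
  claw: [85,85,85,85,60,50,50,50,50,50]
  squeeze: 100

```text
time_s: 2.35
position: [0.4837, 0.3034, 0.194]
tool_rot: [[-0.445, 0.895, -0.0], [0.895, 0.445, 0.0], [0.0, -0.0, -1.0]]
ft_force: [0.6, 0.9, 0.1]
grip_width: 0.05
gripper_force: 0.0
```

Run:
```python
from h import *
s=env.observe();c=cam("wrist");p,D=imaging.get_image("wrist");P=cloud(c,D);print(s["position"],s["qvel"])
d=np.hypot(P[...,0]-.4867,P[...,1]-.3004)
for z0,z1 in((.1405,.146),(.1,.146),(.056,.064)):
    m=(D>0)&(P[...,2]>z0)&(P[...,2]<z1)&(d<.055);print(m.sum(),np.median(P[m],0),cv2.minAreaRect((P[m][:,:2]*1000).astype(np.float32)))
print(env.observe()["position"])
```

```text
[0.48371918 0.30336875 0.1940257 ] [-0.46988778  0.11320526 -0.63841384 -0.29021021  0.03123857 -0.44351582]
327 [0.48827116 0.30022605 0.14278625] ((488.2049255371094, 299.9543151855469), (16.360031127929688, 15.270767211914062), 25.99910545349121)
867 [0.48669186 0.30454191 0.13962696] ((488.39959716796875, 299.72296142578125), (17.89438247680664, 18.55931282043457), 26.48818588256836)
3372 [0.48305344 0.30537814 0.05985702] ((488.3730163574219, 299.45782470703125), (66.15235137939453, 66.32571411132812), 50.31917953491211)
[0.48405371 0.30321018 0.1941665 ]
```

Emit:
arm_command:
  turn:
    - [0,0,0]
    - [0,0,0]
    - [0,0,0]
    - [0,0,0]
    - [0,0,0]
    - [0,0,0]
    - [0,0,0]
    - [0,0,0]
    - [0,0,0]
    - [0,0,0]
  xyz:
    - [-0.09,0.04,0]
    - [0,0,0.15]
    - [0,0,0.3]
    - [0,0,0.3]
    - [0,0,0.3]
    - [0,0,0.3]
    - [0,0,0.3]
    - [0,0,0.2]
    - [0,0,0]
    - [0,0,0]
  claw: [50,50,50,50,50,50,50,50,50,50]

```text
time_s: 3.4
position: [0.4885, 0.2996, 0.1016]
tool_rot: [[-0.443, 0.897, 0.0], [0.897, 0.443, 0.0], [-0.0, 0.0, -1.0]]
ft_force: [-0.1, -0.8, 0.2]
grip_width: 0.05
gripper_force: 0.0
```

Emit:
arm_command:
  turn:
    - [0,0,0]
    - [0,0,0]
    - [0,0,0]
    - [0,0,0]
    - [0,0,0]
    - [0,0,0]
    - [0,0,0]
    - [0,0,0]
  xyz:
    - [0,0,0]
    - [0,0,0]
    - [0,0,0]
    - [0,0,0]
    - [0,0,0]
    - [0,0,0]
    - [0,0,0]
    - [0,0,0]
  claw: [30,22,16,14,12,12,12,12]

```text
time_s: 4.2
position: [0.4887, 0.2998, 0.1021]
tool_rot: [[-0.443, 0.897, 0.001], [0.897, 0.443, 0.001], [-0.0, 0.002, -1.0]]
ft_force: [-0.7, -0.4, 5.2]
grip_width: 0.0172
gripper_force: 97.3
```

Emit:
arm_command:
  turn:
    - [0,0,0]
    - [0,0,0]
    - [0,0,0]
    - [0,0,0]
    - [0,0,0]
    - [0,0,0]
    - [0,0,0]
    - [0,0,0]
  xyz:
    - [0,0,-0.1]
    - [0,0,-0.3]
    - [0,0,-0.4]
    - [0,0,-0.5]
    - [0,0,-0.5]
    - [0,0,-0.5]
    - [0,0,-0.3]
    - [0,0,0]
  claw: [12,12,12,12,12,12,12,12]

```text
time_s: 5.0
position: [0.4887, 0.2998, 0.2331]
tool_rot: [[-0.443, 0.897, 0.003], [0.897, 0.443, 0.001], [-0.0, 0.003, -1.0]]
ft_force: [0.4, -0.1, -1.6]
grip_width: 0.0169
gripper_force: 97.8
```

Emit:
arm_command:
  turn:
    - [0,0,0]
    - [0,0,0]
    - [0,0,0]
    - [0,0,0]
    - [0,0,0]
    - [0,0,0]
    - [0,0,0]
    - [0,0,0]
    - [0,0,0]
    - [0,0,0]
    - [0,0,0]
    - [0,0,0]
  xyz:
    - [-0.2,-0.1,0]
    - [-0.4,-0.2,0]
    - [-0.6,-0.3,0]
    - [-0.6,-0.3,0]
    - [-0.6,-0.3,0]
    - [-0.6,-0.3,0]
    - [-0.6,-0.3,0]
    - [-0.6,-0.3,0]
    - [-0.6,-0.3,0]
    - [-0.6,-0.3,0]
    - [-0.3,-0.12,0]
    - [0,0,0]
  claw: [12,12,12,12,12,12,12,12,12,12,12,12]

```text
time_s: 6.2
position: [0.4873, -0.0205, 0.2299]
tool_rot: [[-0.44, 0.898, -0.003], [0.898, 0.44, 0.0], [0.001, -0.002, -1.0]]
ft_force: [-0.1, 0.2, -2.1]
grip_width: 0.0166
gripper_force: 97.8
```

Emit:
arm_command:
  turn:
    - [0,0,0]
    - [0,0,0]
    - [0,0,0]
  xyz:
    - [0,0,0]
    - [0,0,0]
    - [0,0,0]
  claw: [12,12,12]

```text
time_s: 6.5
position: [0.4878, -0.0176, 0.2311]
tool_rot: [[-0.444, 0.896, -0.0], [0.896, 0.444, 0.0], [0.0, -0.0, -1.0]]
ft_force: [-0.2, 1.5, -1.4]
grip_width: 0.017
gripper_force: 97.8
```

Run:
```python
from h import *
s=env.observe();c=cam("wrist");p,D=imaging.get_image("wrist");cv2.imwrite("pics/w2.png",p);np.save("w2.npy",D);np.save("c2.npy",np.array([*c],dtype=object),allow_pickle=True)
print(s["position"],s["ft_force"],np.abs(s["qvel"]).max());P=cloud(c,D)
m=(D>0)&(P[...,2]>.093)&(P[...,2]<.099)&(np.hypot(P[...,0]-.444,P[...,1]+.0405)<.075)
print(m.sum(),np.median(P[m],0),cv2.minAreaRect((P[m][:,:2]*1000).astype(np.float32)))
K,R,t=c;print(cv2.projectPoints(np.array([[.444,-.0405,.096]]),cv2.Rodrigues(R)[0],t,K,None)[0])
```

```text
Traceback (most recent call last):
ValueError: could not broadcast input array from shape (3,3) into shape (3,)
```

View pics/w2.png

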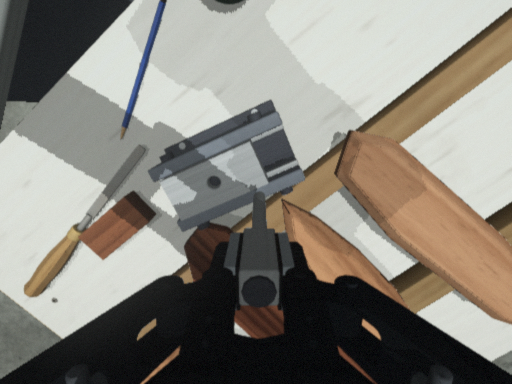

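The bore shows as a dark spot at about (214,182) on the bar's top. The drift's tip is at about (258,194).

Run:
```python
from h import *
s=env.observe();c=cam("wrist");p=cv2.imread("pics/w2.png");D=np.load("w2.npy");P=cloud(c,D)
print(s["position"],np.abs(s["qvel"]).max())
g=cv2.cvtColor(p,cv2.COLOR_BGR2GRAY);m=np.zeros_like(g);m[172:192,204:224]=g[172:192,204:224]<90
n,l,st,ce=cv2.connectedComponentsWithStats(m);k=1+np.argmax(st[1:,4]);print(st[k],ce[k])
b=ray(c,*ce[k],.096);print("bore",b)
cn=cv2.findContours(m,cv2.RETR_EXTERNAL,0)[0];cn=max(cn,key=len);print(cv2.minAreaRect(np.array([ray(c,*q[0],.096)[:2]*1000 for q in cn],np.float32)))
m=(D>0)&(P[...,2]>.093)&(P[...,2]<.099)&(np.hypot(P[...,0]-.444,P[...,1]+.0405)<.075)
r=cv2.minAreaRect((P[m][:,:2]*1000).astype(np.float32));print("bar",r)
# drift shank points
d=np.hypot(P[...,0]-s["position"][0],P[...,1]-s["position"][1])
for z0 in np.arange(.13,.24,.01):
    k=(D>0)&(d<.02)&(P[...,2]>z0)&(P[...,2]<z0+.01)
    if k.sum()>3:
        q=(P[k]-s["position"])@np.array(s["tool_rot"]);print(round(z0,3),k.sum(),q.mean(0).round(4),q.max(0).round(4),P[k][:,2].min().round(4))
```

```text
[ 0.4878656  -0.01761613  0.23119594] 0.19774403826794817
[207 176  14  13 148] [213.49324324 181.88513514]
bore [ 0.44644117 -0.03821319  0.096     ][ WARN:0@0.055] global contours_new.cpp:654 findContours Chain code output is an experimental feature and might change in future!
Traceback (most recent call last):
TypeError: Value after * must be an iterable, not numpy.int8
```

Run:
```python
from h import *
s=env.observe();c=cam("wrist");D=np.load("w2.npy");P=cloud(c,D)
m=(D>0)&(P[...,2]>.093)&(P[...,2]<.099)&(np.hypot(P[...,0]-.444,P[...,1]+.0405)<.075)
r=cv2.minAreaRect((P[m][:,:2]*1000).astype(np.float32));print("bar",r)
T=np.array(s["tool_rot"]);d=np.hypot(P[...,0]-s["position"][0],P[...,1]-s["position"][1])
for z0 in np.arange(.13,.24,.01):
    k=(D>0)&(d<.02)&(P[...,2]>z0)&(P[...,2]<z0+.01)
    if k.sum()>3:
        q=(P[k]-s["position"])@T;print(round(z0,3),k.sum(),q.mean(0).round(4),q.min(0).round(4),q.max(0).round(4))
```

```text
bar ((446.33282470703125, -38.488433837890625), (100.5577392578125, 46.28456115722656), 50.31898498535156)
0.14 37 [ 0.0034 -0.0011  0.0857] [-0.0003 -0.0056  0.0813] [0.0049 0.0038 0.0898]
0.15 43 [ 0.0036 -0.0007  0.0763] [-0.0002 -0.0054  0.0713] [0.0052 0.0043 0.0808]
0.16 53 [ 0.0035 -0.0003  0.0663] [ 0.0004 -0.0052  0.0614] [0.0051 0.0042 0.0708]
0.17 57 [ 0.0036 -0.0007  0.0565] [-0.0002 -0.0057  0.0513] [0.005  0.004  0.0612]
0.18 70 [ 0.0034 -0.0009  0.0465] [-0.0003 -0.0056  0.0414] [0.0051 0.0038 0.0512]
0.19 81 [ 0.0035 -0.0005  0.0362] [ 0.0001 -0.0053  0.0312] [0.0049 0.0042 0.041 ]
0.2 87 [ 0.0036 -0.0007  0.0262] [ 0.0004 -0.0051  0.0214] [0.0049 0.004  0.0311]
0.21 31 [ 0.004  -0.0008  0.0193] [ 0.0026 -0.0043  0.0163] [0.0047 0.0025 0.0212]
0.22 122 [ 0.0084 -0.001   0.004 ] [ 0.0075 -0.0095  0.0013] [0.0092 0.0078 0.0098]
0.23 398 [ 0.0088 -0.0004 -0.0047] [ 0.0056 -0.0191 -0.0088] [0.0107 0.0189 0.0012]
```

Emit:
arm_command:
  turn:
    - [0,0,0]
    - [0,0,0]
    - [0,0,0]
    - [0,0,0]
    - [0,0,0]
    - [0,0,0]
    - [0,0,0]
    - [0,0,0]
    - [0,0,0]
    - [0,0,0]
  xyz:
    - [0,-0.2,0]
    - [0,-0.3,0]
    - [0,-0.26,0]
    - [0,-0.15,0]
    - [0,0,0.2]
    - [0,0,0.2]
    - [0,0,0.2]
    - [0,0,0.06]
    - [0,0,0]
    - [0,0,0]
  claw: [12,12,12,12,12,12,12,12,12,12]

```text
time_s: 7.55
position: [0.4475, -0.0385, 0.1984]
tool_rot: [[-0.443, 0.897, 0.0], [0.897, 0.443, -0.0], [-0.0, 0.0, -1.0]]
ft_force: [-0.3, 0.1, -1.7]
grip_width: 0.0172
gripper_force: 97.9
```

Run:
```python
from h import *
s=env.observe();c=cam("wrist");p,D=imaging.get_image("wrist");cv2.imwrite("pics/w3.png",p);P=cloud(c,D);T=np.array(s["tool_rot"])
print(s["position"],s["ft_force"],np.abs(s["qvel"]).max())
K,R,t=c;print(cv2.projectPoints(np.array([[s["position"][0],s["position"][1],.096]]),cv2.Rodrigues(R)[0],t,K,None)[0])
m=(D>0)&(P[...,2]>.093)&(P[...,2]<.099)&(np.hypot(P[...,0]-.4464,P[...,1]+.0382)<.075)
r=cv2.minAreaRect((P[m][:,:2]*1000).astype(np.float32));print("bar",r)
d=np.hypot(P[...,0]-s["position"][0],P[...,1]-s["position"][1])
k=(D>0)&(d<.012)&(P[...,2]>.115)&(P[...,2]<.17);q=(P[k]-s["position"])@T;print(k.sum(),q.min(0),q.max(0));k=(D>0)&(d<.012)&(P[...,2]>.1);print(P[k].min(0))
cv2.imwrite("pics/w3c.png",cv2.convertScaleAbs(cv2.resize(p[130:230,208:308],(600,600),interpolation=cv2.INTER_CUBIC),alpha=1.3))
```

```text
[ 0.44746965 -0.0384969   0.19837446] [-0.28189762  0.11952447 -1.70221403] 0.45089241194387697
[[[259.46548895 191.37547451]]]
bar ((446.31829833984375, -38.31101608276367), (100.18159484863281, 46.50044631958008), 50.46647262573242)
339 [-0.00013197 -0.00562349  0.02854003] [0.00517317 0.00433784 0.08330788]
[ 0.43547965 -0.04961994  0.1074991 ]
```

View pics/w3c.png

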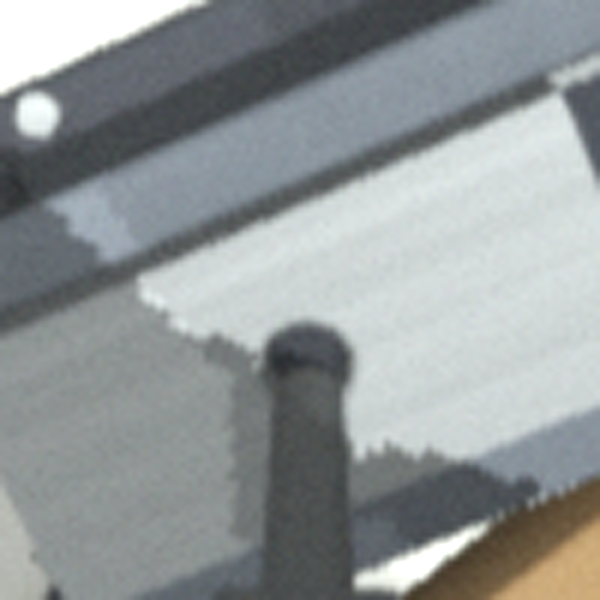

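Emit:
arm_command:
  turn:
    - [0,0,0]
    - [0,0,0]
    - [0,0,0]
    - [0,0,0]
    - [0,0,0]
    - [0,0,0]
    - [0,0,0]
    - [0,0,0]
  xyz:
    - [0,0,0.06]
    - [0,0,0.06]
    - [0,0,0.06]
    - [0,0,0.02]
    - [0,0,0.02]
    - [0,0,0.02]
    - [0,0,0]
    - [0,0,0]
  claw: [12,12,12,12,12,12,12,12]

```text
time_s: 8.4
position: [0.4472, -0.0385, 0.1864]
tool_rot: [[-0.443, 0.897, 0.0], [0.897, 0.443, -0.0], [-0.0, 0.0, -1.0]]
ft_force: [-0.9, 0.1, -2.5]
grip_width: 0.017
gripper_force: 97.9
```

Emit:
arm_command:
  turn:
    - [0,0,0]
    - [0,0,0]
    - [0,0,0]
    - [0,0,0]
  xyz:
    - [0,0,0.02]
    - [0,0,0.02]
    - [0,0,0.02]
    - [0,0,0.02]
  claw: [12,12,12,12]

```text
time_s: 8.8
position: [0.4472, -0.0385, 0.1822]
tool_rot: [[-0.443, 0.897, -0.0], [0.897, 0.443, 0.0], [0.0, -0.0, -1.0]]
ft_force: [0.3, 0.3, -1.8]
grip_width: 0.0167
gripper_force: 97.9
```

Emit:
arm_command:
  turn:
    - [0,0,0]
    - [0,0,0]
    - [0,0,0]
    - [0,0,0]
  xyz:
    - [0,0,0.02]
    - [0,0,0.02]
    - [0,0,0.02]
    - [0,0,0.02]
  claw: [12,12,12,12]

```text
time_s: 9.2
position: [0.4474, -0.0386, 0.1789]
tool_rot: [[-0.443, 0.897, 0.001], [0.897, 0.443, -0.0], [-0.001, 0.001, -1.0]]
ft_force: [-1.6, 0.5, 6.4]
grip_width: 0.0167
gripper_force: 99.0
```

Emit:
arm_command:
  turn:
    - [0,0,0]
    - [0,0,0]
    - [0,0,0]
    - [0,0,0]
    - [0,0,0]
    - [0,0,0]
  xyz:
    - [0,0,0.02]
    - [0,0,0.02]
    - [0,0,0.02]
    - [0,0,0.02]
    - [0,0,0.02]
    - [0,0,0.02]
  claw: [12,12,12,12,12,12]

```text
time_s: 9.8
position: [0.4474, -0.0386, 0.1731]
tool_rot: [[-0.443, 0.897, 0.001], [0.897, 0.443, -0.001], [-0.001, 0.001, -1.0]]
ft_force: [-1.6, 1.2, 7.4]
grip_width: 0.0169
gripper_force: 99.0
```

Emit:
arm_command:
  turn:
    - [0,0,0]
    - [0,0,0]
    - [0,0,0]
    - [0,0,0]
    - [0,0,0]
    - [0,0,0]
    - [0,0,0]
    - [0,0,0]
    - [0,0,0]
    - [0,0,0]
  xyz:
    - [0,0,0.02]
    - [0,0,0.02]
    - [0,0,0.02]
    - [0,0,0.02]
    - [0,0,0.02]
    - [0,0,0.02]
    - [0,0,0.02]
    - [0,0,0.02]
    - [0,0,0.02]
    - [0,0,0.02]
  claw: [12,12,12,12,12,12,12,12,12,12]

```text
time_s: 10.8
position: [0.4474, -0.0386, 0.1631]
tool_rot: [[-0.443, 0.897, 0.001], [0.897, 0.443, -0.001], [-0.001, 0.001, -1.0]]
ft_force: [-2.3, 0.5, 7.6]
grip_width: 0.0167
gripper_force: 99.0
```

Emit:
arm_command:
  turn:
    - [0,0,0]
    - [0,0,0]
    - [0,0,0]
    - [0,0,0]
    - [0,0,0]
    - [0,0,0]
    - [0,0,0]
    - [0,0,0]
    - [0,0,0]
    - [0,0,0]
    - [0,0,0]
    - [0,0,0]
  xyz:
    - [0,0,0.02]
    - [0,0,0.02]
    - [0,0,0.02]
    - [0,0,0.02]
    - [0,0,0.02]
    - [0,0,0.02]
    - [0,0,0.02]
    - [0,0,0.02]
    - [0,0,0.02]
    - [0,0,0.02]
    - [0,0,0.02]
    - [0,0,0.02]
  claw: [12,12,12,12,12,12,12,12,12,12,12,12]

```text
time_s: 12.0
position: [0.4474, -0.0386, 0.1511]
tool_rot: [[-0.443, 0.897, 0.001], [0.897, 0.443, -0.001], [-0.001, 0.001, -1.0]]
ft_force: [-2.2, 0.6, 7.1]
grip_width: 0.017
gripper_force: 99.0
```

Emit:
arm_command:
  turn:
    - [0,0,0]
    - [0,0,0]
    - [0,0,0]
  xyz:
    - [0,0,0.014]
    - [0,0,0.014]
    - [0,0,0.014]
  claw: [12,12,12]

```text
time_s: 12.3
position: [0.4474, -0.0386, 0.149]
tool_rot: [[-0.443, 0.897, 0.001], [0.897, 0.443, -0.001], [-0.001, 0.001, -1.0]]
ft_force: [-1.5, -0.1, 9.0]
grip_width: 0.017
gripper_force: 99.0
```

Emit:
arm_command:
  turn:
    - [0,0,0]
    - [0,0,0]
  xyz:
    - [0,0,0.01]
    - [0,0,0.01]
  claw: [12,12]

```text
time_s: 12.5
position: [0.4474, -0.0386, 0.1479]
tool_rot: [[-0.443, 0.897, 0.001], [0.897, 0.443, -0.001], [-0.001, 0.001, -1.0]]
ft_force: [-1.8, 0.7, 6.9]
grip_width: 0.0168
gripper_force: 99.0
```

Now for small steps until it stops dead.

Emit:
arm_command:
  turn:
    - [0,0,0]
    - [0,0,0]
  xyz:
    - [0,0,0.01]
    - [0,0,0.01]
  claw: [12,12]

```text
time_s: 12.7
position: [0.4474, -0.0386, 0.147]
tool_rot: [[-0.443, 0.897, 0.001], [0.897, 0.443, -0.001], [-0.001, 0.001, -1.0]]
ft_force: [-3.4, -0.2, 7.5]
grip_width: 0.0172
gripper_force: 99.0
```

Emit:
arm_command:
  turn:
    - [0,0,0]
    - [0,0,0]
  xyz:
    - [0,0,0.01]
    - [0,0,0]
  claw: [12,12]

```text
time_s: 12.9
position: [0.4474, -0.0386, 0.1464]
tool_rot: [[-0.443, 0.897, 0.001], [0.897, 0.443, -0.0], [-0.001, 0.001, -1.0]]
ft_force: [-2.8, 0.5, 5.6]
grip_width: 0.0171
gripper_force: 99.0
```

Emit:
arm_command:
  turn:
    - [0,0,0]
    - [0,0,0]
  xyz:
    - [0,0,0.01]
    - [0,0,0]
  claw: [12,12]

```text
time_s: 13.1
position: [0.4474, -0.0386, 0.146]
tool_rot: [[-0.443, 0.897, 0.001], [0.897, 0.443, -0.0], [-0.001, 0.001, -1.0]]
ft_force: [-2.7, -0.0, 6.8]
grip_width: 0.0167
gripper_force: 99.1
```

Emit:
arm_command:
  turn:
    - [0,0,0]
    - [0,0,0]
  xyz:
    - [0,0,0.01]
    - [0,0,0]
  claw: [12,12]

```text
time_s: 13.3
position: [0.4475, -0.0386, 0.1459]
tool_rot: [[-0.443, 0.897, 0.002], [0.897, 0.443, -0.001], [-0.001, 0.001, -1.0]]
ft_force: [-3.0, 0.2, 11.9]
grip_width: 0.017
gripper_force: 99.9
```

Emit:
arm_command:
  turn:
    - [0,0,0]
    - [0,0,0]
  xyz:
    - [0,0,0.01]
    - [0,0,0]
  claw: [12,12]

```text
time_s: 13.5
position: [0.4476, -0.0387, 0.1458]
tool_rot: [[-0.443, 0.897, 0.002], [0.897, 0.443, -0.001], [-0.002, 0.001, -1.0]]
ft_force: [-3.8, 0.9, 16.9]
grip_width: 0.0165
gripper_force: 100.5
```

Emit:
arm_command:
  turn:
    - [0,0,0]
    - [0,0,0]
  xyz:
    - [0,0,0.008]
    - [0,0,0]
  claw: [12,12]

```text
time_s: 13.7
position: [0.4477, -0.0387, 0.1458]
tool_rot: [[-0.443, 0.897, 0.002], [0.897, 0.443, -0.001], [-0.002, 0.002, -1.0]]
ft_force: [-4.4, 0.6, 19.5]
grip_width: 0.017
gripper_force: 100.9
```

Emit:
arm_command:
  turn:
    - [0,0,0]
    - [0,0,0]
    - [0,0,0]
    - [0,0,0]
    - [0,0,0]
    - [0,0,0]
    - [0,0,0]
    - [0,0,0]
    - [0,0,0]
  xyz:
    - [0,0,-0.05]
    - [0,0,-0.1]
    - [0,0,-0.2]
    - [0,0,-0.3]
    - [0,0,-0.3]
    - [0,0,-0.3]
    - [0,0,-0.3]
    - [0,0,-0.15]
    - [0,0,0]
  claw: [12,12,12,12,12,12,12,12,12]

```text
time_s: 14.6
position: [0.4475, -0.0386, 0.2297]
tool_rot: [[-0.443, 0.897, 0.002], [0.897, 0.443, -0.001], [-0.001, 0.001, -1.0]]
ft_force: [0.3, 0.3, -2.3]
grip_width: 0.0164
gripper_force: 97.8
```

Run:
```python
from h import *
s=env.observe();print(s["time_s"],s["position"],s["ft_force"])
T=np.array(s["tool_rot"]);print((T.T@(np.array([.4887,.2998,.2331])-s["position"])/.05).round(3))
```

```text
14.6 [ 0.44753107 -0.03861633  0.22971183] [ 0.34418079  0.32894241 -2.32996095]
[ 5.705  3.734 -0.071]
```

Emit:
arm_command:
  turn:
    - [0,0,0]
    - [0,0,0]
    - [0,0,0]
    - [0,0,0]
    - [0,0,0]
    - [0,0,0]
    - [0,0,0]
    - [0,0,0]
    - [0,0,0]
    - [0,0,0]
    - [0,0,0]
    - [0,0,0]
  xyz:
    - [0.3,0.15,-0.07]
    - [0.5,0.25,0]
    - [0.6,0.3,0]
    - [0.6,0.3,0]
    - [0.6,0.3,0]
    - [0.6,0.3,0]
    - [0.6,0.3,0]
    - [0.6,0.3,0]
    - [0.6,0.3,0]
    - [0.5,0.2,0]
    - [0.2,0.13,0]
    - [0,0,0]
  claw: [12,12,12,12,12,12,12,12,12,12,12,12]

```text
time_s: 15.8
position: [0.4478, 0.2804, 0.2315]
tool_rot: [[-0.444, 0.896, -0.001], [0.896, 0.444, -0.0], [0.0, -0.001, -1.0]]
ft_force: [-0.1, -0.3, -2.0]
grip_width: 0.0169
gripper_force: 97.8
```

Emit:
arm_command:
  turn:
    - [0,0,0]
    - [0,0,0]
    - [0,0,0]
  xyz:
    - [0,0,0]
    - [0,0,0]
    - [0,0,0]
  claw: [12,12,12]

```text
time_s: 16.1
position: [0.4481, 0.2788, 0.2324]
tool_rot: [[-0.441, 0.897, -0.0], [0.897, 0.441, -0.0], [-0.0, -0.0, -1.0]]
ft_force: [-0.4, -0.2, -2.0]
grip_width: 0.0165
gripper_force: 97.8
```

Run:
```python
from h import *
s=env.observe();c=cam("wrist");p,D=imaging.get_image("wrist");cv2.imwrite("pics/w4.png",p);P=cloud(c,D);T=np.array(s["tool_rot"]);x=np.array(s["position"])
m=(D>0)&(P[...,2]>.056)&(P[...,2]<.064)&(np.hypot(P[...,0]-.4884,P[...,1]-.2998)<.055)
r=cv2.minAreaRect((P[m][:,:2]*1000).astype(np.float32));print("holder",r,x)
h=np.array([*r[0],60])/1000
g=cv2.cvtColor(p,cv2.COLOR_BGR2GRAY);K,R,t=c;u=cv2.projectPoints(h[None],cv2.Rodrigues(R)[0],t,K,None)[0].ravel();print("hole px",u)
v0,u0=int(u[1])-12,int(u[0])-12;w=g[v0:v0+25,u0:u0+25];q=(w<55).astype(np.uint8);n,l,st,ce=cv2.connectedComponentsWithStats(q)
for k in range(1,n):
    if st[k,4]>20:print(st[k],ray(c,u0+ce[k][0],v0+ce[k][1],.06))
d=np.hypot(P[...,0]-x[0],P[...,1]-x[1]);k=(D>0)&(d<.012)&(P[...,2]>.145)&(P[...,2]<.2);q=(P[k]-x)@T;print(q.min(0),q.max(0));a=q[:,2]>.06;print(q[a].mean(0),q[~a].mean(0))
print("go",(T.T@(h-x)/.05).round(3))
cv2.imwrite("pics/w4c.png",cv2.resize(p[v0-45:v0+75,u0-60:u0+90],(750,600),interpolation=cv2.INTER_CUBIC))
```

```text
holder ((488.56939697265625, 299.4640808105469), (66.1683349609375, 66.7042465209961), 50.24214172363281) [0.44814465 0.27876489 0.23237825]
hole px [299.47472978 172.50279633]
[ 8  7 10 11 82] [0.48874919 0.29985515 0.06      ]
[-0.0004079  -0.00562749  0.03244112] [0.00534037 0.00430113 0.08695582]
[ 0.00356979 -0.0006274   0.07275053] [ 0.00343348 -0.00064471  0.04502746]
go [0.015 0.909 3.447]
```

View pics/w4c.png

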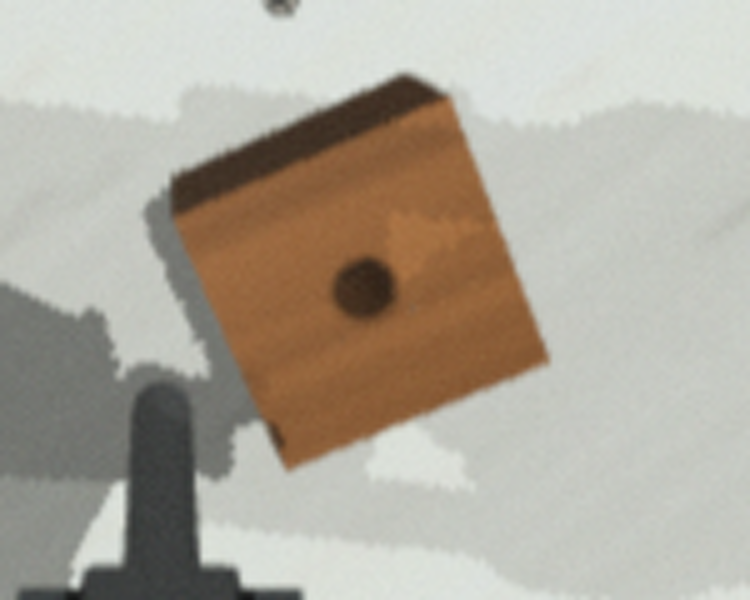

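The view shows the drift straight and the empty hole at crop (364,288), which matches the middle of the holder's top.

Emit:
arm_command:
  turn:
    - [0,0,0]
    - [0,0,0]
    - [0,0,0]
    - [0,0,0]
    - [0,0,0]
    - [0,0,0]
    - [0,0,0]
    - [0,0,0]
    - [0,0,0]
    - [0,0,0]
    - [0,0,0]
    - [0,0,0]
  xyz:
    - [0.02,0.2,0]
    - [0,0.3,0]
    - [0,0.3,0]
    - [0,0.12,0]
    - [0,0,0.1]
    - [0,0,0.3]
    - [0,0,0.4]
    - [0,0,0.4]
    - [0,0,0.15]
    - [0,0,0.05]
    - [0,0,0]
    - [0,0,0]
  claw: [12,12,12,12,12,12,12,12,12,12,12,12]

```text
time_s: 17.35
position: [0.4891, 0.3011, 0.1633]
tool_rot: [[-0.443, 0.897, 0.002], [0.897, 0.443, 0.001], [-0.0, 0.002, -1.0]]
ft_force: [-0.5, 0.1, -1.6]
grip_width: 0.0164
gripper_force: 97.9
```

Emit:
arm_command:
  turn:
    - [0,0,0]
    - [0,0,0]
  xyz:
    - [0,0,0]
    - [0,0,0]
  claw: [12,12]

```text
time_s: 17.55
position: [0.4889, 0.301, 0.1629]
tool_rot: [[-0.443, 0.897, 0.001], [0.897, 0.443, 0.0], [-0.0, 0.001, -1.0]]
ft_force: [0.2, -0.6, -2.2]
grip_width: 0.017
gripper_force: 97.9
```

Emit:
arm_command:
  turn:
    - [0,0,0]
    - [0,0,0]
    - [0,0,0]
    - [0,0,0]
    - [0,0,0]
    - [0,0,0]
    - [0,0,0]
    - [0,0,0]
  xyz:
    - [-0.02,0,0]
    - [0,0,0.06]
    - [0,0,0.06]
    - [0,0,0.06]
    - [0,0,0.04]
    - [0,0,0.04]
    - [0,0,0]
    - [0,0,0]
  claw: [12,12,12,12,12,12,12,12]

```text
time_s: 18.35
position: [0.4892, 0.3001, 0.1493]
tool_rot: [[-0.443, 0.897, 0.0], [0.897, 0.443, 0.0], [0.0, 0.0, -1.0]]
ft_force: [0.2, -0.0, -0.8]
grip_width: 0.0166
gripper_force: 97.9
```

Emit:
arm_command:
  turn:
    - [0,0,0]
    - [0,0,0]
    - [0,0,0]
    - [0,0,0]
    - [0,0,0]
  xyz:
    - [0,0,0.04]
    - [0,0,0.04]
    - [0,0,0.04]
    - [0,0,0]
    - [0,0,0]
  claw: [12,12,12,12,12]

```text
time_s: 18.85
position: [0.4892, 0.3, 0.1433]
tool_rot: [[-0.443, 0.897, -0.0], [0.897, 0.443, -0.0], [0.0, -0.0, -1.0]]
ft_force: [0.1, 0.2, -1.7]
grip_width: 0.0164
gripper_force: 97.9
```

Tip is inside the hole (about 0.051). I'll lower on to the floor, where the TCP should read about 0.102.

Emit:
arm_command:
  turn:
    - [0,0,0]
    - [0,0,0]
    - [0,0,0]
    - [0,0,0]
    - [0,0,0]
    - [0,0,0]
    - [0,0,0]
    - [0,0,0]
    - [0,0,0]
    - [0,0,0]
    - [0,0,0]
  xyz:
    - [0,0,0.06]
    - [0,0,0.1]
    - [0,0,0.1]
    - [0,0,0.1]
    - [0,0,0.1]
    - [0,0,0.1]
    - [0,0,0.1]
    - [0,0,0.06]
    - [0,0,0.04]
    - [0,0,0]
    - [0,0,0]
  claw: [12,12,12,12,12,12,12,12,12,12,12]

```text
time_s: 19.95
position: [0.4893, 0.3001, 0.1055]
tool_rot: [[-0.443, 0.897, 0.0], [0.897, 0.443, 0.0], [-0.0, 0.0, -1.0]]
ft_force: [0.0, -0.2, -1.3]
grip_width: 0.017
gripper_force: 97.9
```

Emit:
arm_command:
  turn:
    - [0,0,0]
    - [0,0,0]
    - [0,0,0]
    - [0,0,0]
    - [0,0,0]
  xyz:
    - [0,0,0.02]
    - [0,0,0.02]
    - [0,0,0.01]
    - [0,0,0.01]
    - [0,0,0]
  claw: [12,12,12,12,12]

```text
time_s: 20.45
position: [0.4892, 0.3001, 0.1023]
tool_rot: [[-0.443, 0.897, -0.0], [0.897, 0.443, -0.0], [0.0, -0.0, -1.0]]
ft_force: [0.1, 0.0, -2.3]
grip_width: 0.0172
gripper_force: 97.9
```

Emit:
arm_command:
  turn:
    - [0,0,0]
    - [0,0,0]
    - [0,0,0]
  xyz:
    - [0,0,0.01]
    - [0,0,0.01]
    - [0,0,0]
  claw: [12,12,12]

```text
time_s: 20.75
position: [0.4893, 0.3001, 0.1021]
tool_rot: [[-0.443, 0.897, 0.001], [0.897, 0.443, 0.0], [-0.0, 0.001, -1.0]]
ft_force: [-1.3, -1.6, 5.0]
grip_width: 0.0168
gripper_force: 99.1
```

Emit:
arm_command:
  turn:
    - [0,0,0]
    - [0,0,0]
    - [0,0,0]
    - [0,0,0]
    - [0,0,0]
    - [0,0,0]
    - [0,0,0]
    - [0,0,0]
    - [0,0,0]
  xyz:
    - [0,0,0]
    - [0,0,0]
    - [0,0,0]
    - [0,0,0]
    - [0,0,0]
    - [0,0,0]
    - [0,0,0]
    - [0,0,0]
    - [0,0,0]
  claw: [12,12,20,24,30,40,50,50,50]
  squeeze: 20

```text
time_s: 21.65
position: [0.4892, 0.3, 0.1013]
tool_rot: [[-0.443, 0.897, -0.0], [0.897, 0.443, -0.0], [-0.0, -0.0, -1.0]]
ft_force: [-0.6, 0.3, -0.8]
grip_width: 0.0503
gripper_force: 0.0
```

Emit:
arm_command:
  turn:
    - [0,0,0]
    - [0,0,0]
    - [0,0,0]
    - [0,0,0]
    - [0,0,0]
    - [0,0,0]
    - [0,0,0]
    - [0,0,0]
    - [0,0,0]
    - [0,0,0]
  xyz:
    - [0,0,-0.1]
    - [0,0,-0.3]
    - [0,0,-0.4]
    - [0,0,-0.5]
    - [0,0,-0.5]
    - [0,0,-0.5]
    - [0,0,-0.3]
    - [0,0,-0.1]
    - [0,0,0]
    - [0,0,0]
  claw: [50,50,50,50,50,50,50,50,50,50]

```text
time_s: 22.65
position: [0.4889, 0.2999, 0.2354]
tool_rot: [[-0.443, 0.897, -0.002], [0.897, 0.443, -0.001], [0.0, -0.002, -1.0]]
ft_force: [-0.6, -0.2, -0.3]
grip_width: 0.0504
gripper_force: 0.0
```

Run:
```python
from h import *
s=env.observe();c=cam("wrist");p,D=imaging.get_image("wrist");P=cloud(c,D);print(s["time_s"],s["position"],s["ft_force"])
d=np.hypot(P[...,0]-.4886,P[...,1]-.2998)
for z0,z1 in((.1405,.15),(.1,.15),(.056,.064)):
    m=(D>0)&(P[...,2]>z0)&(P[...,2]<z1)&(d<.055);print(m.sum(),np.median(P[m],0),cv2.minAreaRect((P[m][:,:2]*1000).astype(np.float32)))
p,D=imaging.get_image("scene");a=np.hstack([cv2.resize(p[150:225,165:240],(400,400)),cv2.resize(p[215:295,235:315],(400,400),interpolation=cv2.INTER_CUBIC)]);cv2.imwrite("pics/fin.png",a)
```

```text
22.65 [0.48888502 0.29990797 0.23539056] [-0.57214484 -0.24898993 -0.26031131]
238 [0.48861087 0.29997519 0.14282088] ((488.72119140625, 299.7818603515625), (16.579898834228516, 16.50954246520996), 26.099868774414062)
584 [0.48718499 0.30399265 0.13977387] ((488.748779296875, 299.91656494140625), (17.728734970092773, 18.22995948791504), 27.650402069091797)
2664 [0.48342547 0.30520644 0.05986028] ((488.31158447265625, 299.4740295410156), (66.10244750976562, 66.24725341796875), 50.19762420654297)
```

View pics/fin.png

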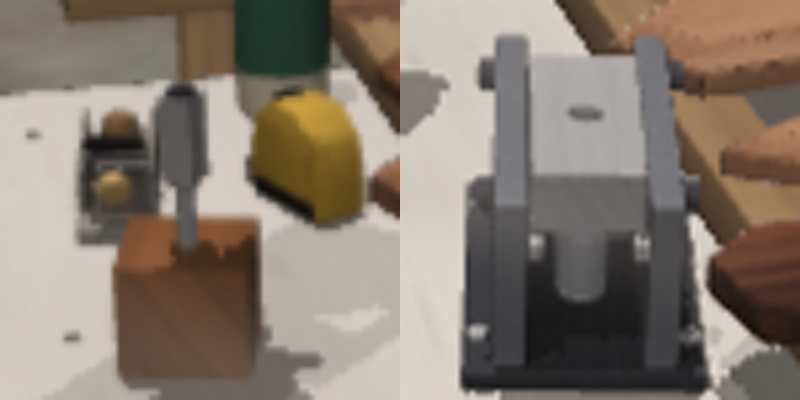

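```bash
python3 -c "
from rig import env
print(env.close_job())"
```

```text
the job is handed in; nothing more can be done
None
```

The job is handed in at about 23 s: force readings show the pin driven about 33 mm to a dead stop at pad height (about 21 N peak reading; I couldn't confirm it visually through the tube), the drift is back upright at the bottom of its holder, and nothing else was touched.

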